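Unmould a clay casting and open the lacquer bottle for it

TASK

The little clay casting has set: lift it straight up out of the brass mould and stand it upright, foot wholly on the round cork mat, without dropping it. Then open the lacquer for it: press the blue push-and-turn safety cap down against its spring, twist it anticlockwise (seen from above) while it is pressed until it is free, and lift it off. Finish while still holding the cap level, clear above the bottle it came from (about 8 cm up), and disturb none of the other things on the table.

Things in the scene. Friction and masses are not known exactly. Their poses are not given: they have to be found in the camera images.
- mould: Fixed brass mould block, 80 x 80 mm, 22 mm high, with an open round cavity 56 mm across and 12 mm deep (cavity floor 10 mm above the table). Origin: centre of its underside; z up.
- cast: Terracotta clay casting, loose, about 0.12 kg, upright in the mould's cavity at the start, its foot 6 mm proud of the block. Round foot 52 mm across, 18 mm high; flat-sided tower above it, 34 mm along its x, 20 mm along its y, from 18 to 58 mm above the underside; rounded top up to 68 mm. Origin: centre of its underside.
- cast_c (a point): Centre of the casting, on its axis 34 mm above its underside, inside the tower. x along the 34 mm side of the tower, y across its 20 mm (grip across these, fingertips above the foot), z up.
- mat: Fixed round cork mat, 120 mm across, 10 mm high, on a thin dark rim 126 mm across. Origin: centre of its underside, on the table.
- mat_top (a point): Centre of the cork mat's top face, 10 mm above the table.
- bottle: Fixed amber lacquer bottle, 66 mm across, in a steel stand (foot 92 mm across) bolted to the table. Origin: on its axis, at table height; z up. Shoulder slopes from 33 mm radius at 92 mm height to the 30 mm wide neck at 115 mm; neck mouth at 158 mm, with a red spring plunger standing 11 to 12 mm out of it under the cap.
- cap: Blue ribbed safety cap, loose but locked on the bottle at the start: 54 mm across, 34 mm high, 35 g, white radial line on top along its x. Origin: centre of its underside. Spring-loaded bayonet: it neither turns nor lifts until pressed down 6 mm (spring 5 N at first, 9 N there; bottoms out at about 11 mm, 13 N).
- cap_c (a point): Centre of the cap, on its axis 17 mm above its underside; 157 mm above the table when locked. z up, x along the white line, along the bottle's x when locked (within 0.1 rad). Kept pressed 8 to 9 mm it turns anticlockwise seen from above; free from about 60 degrees, stop at about 80: aim for 70, then lift straight up. One firm grip on its sides from above does it all.
- stone_c (a point): Centre of a loose grey stone, 40 mm across, 22 mm high. Leave it alone.
- lamp_c (a point): Centre of a small loose brass butter lamp, 44 mm across, 42 mm high. Leave it alone.
- can_c (a point): Centre of a loose gold drinks can with a red band, 66 mm across, 122 mm high. Leave it alone.
- cup_c (a point): Centre of a loose white cup, 84 mm across, 75 mm high. Leave it alone.
- bowl_c (a point): Centre of a loose copper bowl, 110 mm across, 45 mm high. Leave it alone.
- flask_c (a point): Centre of a loose orange water flask, 84 mm across, 160 mm high. Leave it alone.
Not all that is in view belongs to the job. Of the things like the cast, leave any that is red or turquoise; of the rest the smaller one is meant.

How it is judged:
On the way, in this order (a step that is already met when the one before it is completed fails the run):
1. the casting is lifted clear of the mould in the fingers (z of cast_c in the frame of mould above 0.07 m and contact force between the fingers and cast above 0.3 N), for 0.1 s.
2. the casting stands upright on the cork mat, let go (horizontal distance between cast_c and mat_top below 0.034 m and z of cast_c in the frame of mat_top between 0.028 and 0.04 m and angle between cast_c's own z axis and vertical below 0.12 rad and contact force between the fingers and cast below 0.05 N and contact force between cast and mat above 0.3 N and linear speed of cast below 0.03 m/s), for 0.2 s.
3. the cap is pressed down against its spring (z of cap_c in the frame of bottle below 0.152 m and horizontal distance between cap_c and bottle below 0.006 m), for 0.05 s.
4. the cap is twisted free while still on the neck (angle between the x axis of cap_c and the x axis of bottle, either way round above 0.85 rad and z of cap_c in the frame of bottle below 0.172 m and horizontal distance between cap_c and bottle below 0.008 m), for 0.05 s.
At the end, for the whole second after the job is handed in: Only the fingers hold the cap, at rest, level within 0.3 rad, its centre within 40 mm of the bottle's axis and 195 to 360 mm above the table. The casting stands released and still on the cork mat, upright within 0.12 rad, its axis within 34 mm of the mat's centre (all of step 2 and z of cap_c in the frame of bottle between 0.195 and 0.36 m and horizontal distance between cap_c and bottle below 0.04 m and angle between cap_c's own z axis and vertical below 0.3 rad and contact force between the fingers and cap above 1 N and contact force between cap and bottle below 0.05 N and linear speed of cap below 0.05 m/s); the arm keeps its last pose, push and grip.
It fails at once if a bystander is moved by more than 30 mm (distance of any of stone_c, lamp_c, can_c, cup_c, bowl_c, flask_c from where it was at the start of the episode above 0.03 m).
It fails at once if the casting is dropped (falls free faster than 0.5 m/s) (contact force between the fingers and cast below 0.02 N and linear speed of cast above 0.5 m/s).
It fails at once if the casting is tipped over (angle between cast_c's own z axis and vertical above 0.8 rad).
It also fails if it takes over 64 s, if anything falls off the work surface, if the arm or the gripper's body presses on something with over 40 N, if the wrist force passes 120 N, or if a joint passes its speed limit or range.

ROBOT

A 6-joint arm with a two-finger parallel gripper is mounted at the origin on the work surface. World frame = base frame: x ahead of the robot, y to its left, z up, the work surface at z = 0. Lengths are in m, angles in rad, forces in N, time in s.
With the tool pointing down it reaches from about 0.375 to 0.9 m from the base axis. Payload 3.1 kg.
Tool frame: the origin (TCP) lies at the very end of the fingers, on their centre line; the grasp point (between the pads) lies 19 mm behind it; y points along the fingers, x is the direction in which the jaws open and shut, and the axes are right-handed (so a half turn about y gives the same grasp; the last joint's range is limited). The gripper opens to 85 mm and grips with 20 to 120 N. Pads are 22 mm wide; open, the fingers measure 114 mm over their backs; the gripper's body (76 mm by 85 mm) begins 54 mm behind the grasp point. The pads swing forward as they close: fully open they stand 13 mm farther back than shut.
Start: joints at [1.163, 0.527, 1.433, -0, 1.181, -0.178], TCP at [0.142, 0.609, 0.193] pointing down, gripper open.
Joint ranges: [-3.08, 3.08], [-0.75, 2.2], [0.22, 2.44], [-1.43, 4.57], [0, 2.65], [-2.85, 2.85]. Speed limits (rad/s): [2.79, 2.79, 3.14, 3.14, 3.14, 3.14].

INTERFACE

Orientations are given as a unit quaternion [w, x, y, z].
In Python, from station import robot gives the robot as it stands. The module is installed in compiled form; this text tells all that it offers.
- The arm moves only by the tool move_arm, never from a script. Its argument "steps" is a list that holds one entry, the list of rows, each a list of 7 numbers: the closure, from -1 (fully open) to 1 (shut), then the shift along the tool's x, y, z in units of 75 cm (1.0 is 75 cm), then the turn, a rotation vector about the tool's x, y, z in units of pi/4 rad (1.0 is pi/4 rad). A call has 1 to 12 rows; each row is the pose to reach, as a shift and turn from the pose measured when the call began, along the tool's axes at that moment; what a row does not reach only later rows make up. A row lasts 1/8 s, in which the tool goes at most 62.5 mm and 10.7 degrees, less where a joint would pass 70% of its speed; a pose out of reach is approached as far as the arm can. A call with a number of a shift or a turn outside -1 to 1 is refused whole. A call with a gripper value outside its range is refused whole. The fingers move at their own pace and stop on an object; "grip_force" is the grip in N (left out, the last holds). Time passes only in rows, so rows that repeat a pose let the fingers close. It gives the time, the measured TCP pose, the force and the opening at its end, in the units of the state.
- robot.get_state(): the state, without advancing time (a new reading comes with each control period).
- robot.snapshot(name): name is "scene" or "top" or "wrist"; returns a dict with "color" (420x560x3 uint8, red, green, blue), "mtx" (3x3 intrinsics, pixels), "origin" and "attitude" of the camera in the world. Camera axes: x right, y up, looking along -z (the intrinsics and any distortion apply to the point x, -y, -z); pixel columns grow to the right and rows downward; lengths in m; the calibration is good to about 2 mm. The wrist camera is an equidistant fisheye: a pixel r from the principal point sees the ray r / f radians off the axis. A picture is of the moment at which its call begins. There is no depth.
- robot.hand_in(): hands the job in, once; it reports no verdict.
The state is a dict: "time_s": time; "qpos": joint angles; "joint_vel": joint speeds; "joint_torque": joint torques, N m; "tool_pos": TCP position; "eef_rot": TCP orientation; "contact_force": force on the tool from outside, world axes, zero at the start; "moment": the same for the moment, N m; "grip_width": finger opening in m.
Only numpy, scipy, OpenCV 4.12 (cv2) and the standard library are available. Lean on these libraries where they do the work, as an engineer would, in place of code of your own. Each camera call takes 0.05 s, during which the arm holds its last target. There are 200 camera calls.

## Working session

There is one attempt and no reset: what is moved stays moved. The work goes in short steps, Python scripts to look and compute and a tool call to move; the robot and the scene stay as the last step left them, time stands still between calls to the robot, and variables do not carry over. Pictures are saved under pics/ and viewed, about 8 in all and at most 12, crops included, and the job is handed in when it is done.

Besides the shell and the picture viewer there is one more tool, called after "Emit:" by a JSON object that holds its "fn" and its "kwargs", one argument or row to a line. move_arm: Moves the arm, as the interface text tells. Its arguments: {"type":"object","properties":{"steps":{"type":"array"},"grip_force":{"type":"number"}},"required":["steps"]}

```bash
mkdir -p pics; cat > h.py <<'E'
import numpy as np, cv2
from scipy.spatial.transform import Rotation as R
from station import robot
def snap(n,f):
    s=robot.snapshot(n); cv2.imwrite(f'pics/{f}.png',s['color'][:,:,::-1]); np.savez(f'pics/{f}.npz',**{k:np.array(v) for k,v in s.items()}); return s
def load(f): return dict(np.load(f'pics/{f}.npz'))
def rot(a):
    a=np.array(a,float)
    return a if a.shape==(3,3) else R.from_quat(a[[1,2,3,0]]).as_matrix()
def ray(s,u,v,fish=False):
    K=np.array(s['mtx']); x=(u-K[0,2])/K[0,0]; y=(v-K[1,2])/K[1,1]
    if fish:
        r=np.hypot(x,y); k=np.sin(r)/r if r>1e-9 else 1; d=np.array([x*k,-y*k,-np.cos(r)])
    else: d=np.array([x,-y,-1])
    return np.array(s['origin']),rot(s['attitude'])@(d/np.linalg.norm(d))
def onz(s,u,v,z,fish=False):
    o,d=ray(s,u,v,fish); return o+d*(z-o[2])/d[2]
def proj(s,p,fish=False):
    K=np.array(s['mtx']); c=rot(s['attitude']).T@(np.array(p)-s['origin']); x,y,z=c[0],-c[1],-c[2]
    if fish:
        r=np.hypot(x,y); t=np.arctan2(r,z); x,y=x/r*t,y/r*t
    else: x,y=x/z,y/z
    return K[0,0]*x+K[0,2],K[1,1]*y+K[1,2]
E
python3 - <<'E'
from h import *
print(robot.get_state())
for n in ['scene','top','wrist']:
    s=snap(n,n+'0'); print(n,s['mtx'],s['origin'],s['attitude'])
a=cv2.imread('pics/scene0.png');b=cv2.imread('pics/top0.png')
E
```

```text
{'time_s': 0.0, 'qpos': array([ 1.16253584e+00,  5.28492070e-01,  1.43390602e+00, -1.30950854e-05,
        1.18141505e+00, -1.78520615e-01]), 'joint_vel': array([-0.00092444,  0.00077273, -0.00035009, -0.00034649,  0.00137593,
       -0.00018982]), 'joint_torque': array([ 6.05937985e-04, -4.42339754e+01, -1.78030515e+01, -6.57587947e-06,
        8.36128194e-03,  5.65464006e-06]), 'tool_pos': array([0.14198924, 0.60782708, 0.19171663]), 'eef_rot': array([-0.55363752,  0.55438679,  0.4387073 , -0.44008714]), 'contact_force': array([ 0.85170911, -0.05738417, -0.04065185]), 'moment': array([-0.02140168, -0.04428292, -0.01294521]), 'grip_width': 0.08546974807766579}
scene [[395.05686175   0.         272.57895235]
 [  0.         395.05686175 209.00720529]
 [  0.           0.           1.        ]] [1.30574198 0.22171153 1.16230748] [0.55161484 0.18439316 0.25190814 0.77347432]
top [[414.31353191   0.         286.04880395]
 [  0.         414.31353191 207.44371102]
 [  0.           0.           1.        ]] [0.34089693 0.00463394 1.13087521] [-0.68581048 -0.074061    0.0784746   0.71973654]
wrist [[325.1922621    0.         273.91009872]
 [  0.         325.1922621  208.56595839]
 [  0.           0.           1.        ]] [0.08067613 0.62356387 0.37348859] [ 0.7769406  -0.1023585  -0.07983042  0.61604639]
```

View pics/scene0.png

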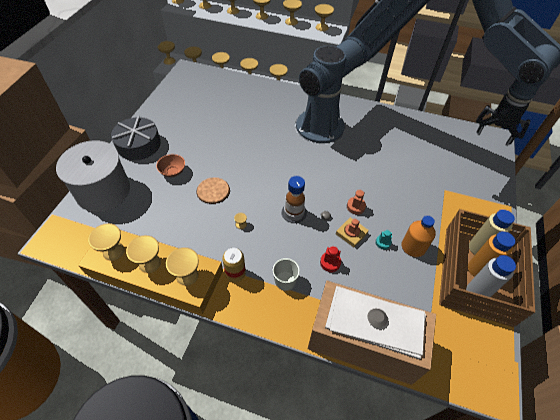

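View pics/top0.png

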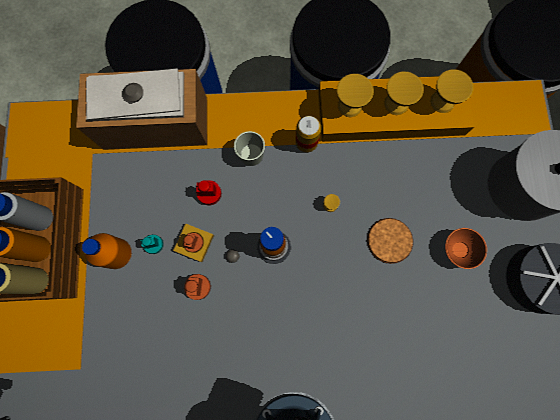

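The scene view shows the casting candidates: terracotta in the brass mould at scene (351,230) / top (192,242), a loose terracotta one at (356,203) / (197,287), red at (331,260) / (207,190), and turquoise at (384,240) / (151,244). The target bottle with its blue cap is at (296,185) / (271,237), and the mat is at (213,190) / (390,240). My choice is the casting in the mould; I'll check it in a crop and measure.

```bash
python3 - <<'E'
from h import *
t=load('top0');s=load('scene0')
def tz(p,q):  # two-view triangulation
    o1,d1=ray(t,*p);o2,d2=ray(s,*q);A=np.stack([d1,-d2],1);k=np.linalg.lstsq(A,o2-o1,rcond=None)[0]
    a=o1+k[0]*d1;b=o2+k[1]*d2;return (a+b)/2,np.linalg.norm(a-b)
def blobs(im,lo,hi,roi,mn=15):
    x0,y0,x1,y1=roi;h=cv2.cvtColor(im,cv2.COLOR_RGB2HSV)[y0:y1,x0:x1]
    m=cv2.inRange(h,lo,hi);n,_,st,c=cv2.connectedComponentsWithStats(m)
    return [(np.round(c[i]+[x0,y0],1).tolist(),st[i].tolist()) for i in range(1,n) if st[i][4]>=mn]
T=t['color'];S=s['color']
print('blue top',blobs(T,(100,120,60),(125,255,255),(250,215,300,265)))
print('blue scn',blobs(S,(100,120,60),(125,255,255),(280,170,315,205)))
print('mat top',blobs(T,(3,60,60),(22,255,255),(355,210,425,270),100))
print('mat scn',blobs(S,(3,60,60),(22,255,255),(190,170,235,210),100))
print('mould top',blobs(T,(18,100,60),(32,255,255),(165,215,222,268),30))
print('cast top',blobs(T,(0,60,60),(14,255,255),(165,215,222,310),30))
print('cast scn',blobs(S,(0,60,60),(14,255,255),(330,180,375,245),30))
a=cv2.resize(T[170:310,130:310,::-1],None,fx=4,fy=4,interpolation=cv2.INTER_CUBIC)
cv2.imwrite('pics/crop1.png',a)
print(onz(t,390,240,.01),onz(t,192,242,.022),onz(t,197,287,.0),onz(t,271,237,.17))
E
```

```text
blue top [([271.6, 237.9], [10, 12, 24, 23, 405])]
blue scn [([295.8, 182.4], [9, 6, 16, 15, 166])]
mat top [([390.5, 240.0], [14, 8, 44, 45, 1543])]
mat scn [([212.4, 189.7], [7, 7, 33, 26, 641])]
mould top [([194.8, 242.8], [8, 9, 41, 38, 554])]
cast top [([193.1, 241.7], [19, 18, 19, 19, 282]), ([197.3, 286.7], [20, 59, 26, 26, 517])]
cast scn [([356.3, 202.9], [17, 10, 19, 24, 292]), ([352.3, 228.4], [15, 39, 15, 18, 178])]
[ 0.4824607  -0.28682618  0.01      ] [0.50124013 0.2490445  0.022     ] [0.38233745 0.24047433 0.        ] [0.48270196 0.03200086 0.17      ]
```

View pics/crop1.png

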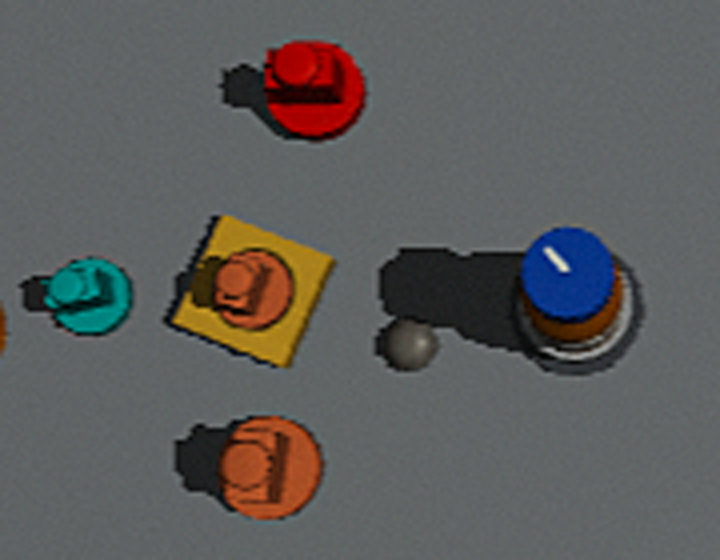

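The picked casting is the smaller terracotta one, in the mould: crop (253,289), foot about 19 px ≈ 52 mm across. The larger terracotta one at crop (268,467) is about 26 px. Next I compute the move to above the mould.

```bash
cat >> h.py <<'E'
def plan(p,jaw=None):
    """rows' shift/turn from the present pose to TCP p, tool down, jaw axis at world yaw (rad) mod pi/nearest"""
    st=robot.get_state();M=rot(st['eef_rot']);d=(np.array(p)-st['tool_pos'])
    x=M[:,0]; 
    if jaw is None: jaw=np.arctan2(x[1],x[0])
    T=np.stack([[np.cos(jaw),np.sin(jaw),0],[0,0,-1],np.zeros(3)],1);T[:,2]=np.cross(T[:,0],T[:,1])
    rv=R.from_matrix(M.T@T).as_rotvec()
    print('t',st['time_s'],'pos',st['tool_pos'].round(4),'jaw',round(np.arctan2(x[1],x[0]),4),'q',st['qpos'].round(3),'F',st['contact_force'].round(2),'w',round(st['grip_width'],4))
    print(' dist',np.linalg.norm(d).round(4),'shift',(M.T@d/.75).round(4).tolist(),'turn',(rv/(np.pi/4)).round(4).tolist(),'deg',np.degrees(np.linalg.norm(rv)).round(1))
E
python3 - <<'E'
from h import *
t=load('top0')
g=lambda x,y:((x+.5)/4-.5+130,(y+.5)/4-.5+170)
c=[onz(t,*g(*q),.022)[:2] for q in [(218,215),(335,262),(288,367),(170,322)]]
print('mould corners',np.round(c,3),'mean',np.mean(c,0),'sides',[np.linalg.norm(c[i]-c[i-1]).round(3) for i in range(4)],[np.degrees(np.arctan2(*(c[i]-c[i-1])[::-1])).round(1) for i in range(4)])
print('foot',onz(t,*g(253,289),.028),'tower',[onz(t,*g(*q),.03) for q in [(270,270),(250,318)]])
print('cap',onz(t,271.6,237.9,.172),'wline',[onz(t,*g(*q),.174)[:2] for q in [(544,249),(566,270)]])
print('mat',onz(t,390.5,240,.01))
plan([.49,.24,.25]); plan([.49,.24,.25],np.radians(-22))
print(rot(robot.get_state()['eef_rot']).round(3))
E
```

```text
mould corners [[0.553 0.27 ]
 [0.517 0.191]
 [0.448 0.223]
 [0.482 0.302]] mean [0.5000753  0.24686825] sides [np.float64(0.078), np.float64(0.087), np.float64(0.076), np.float64(0.086)] [np.float64(-24.0), np.float64(-114.5), np.float64(155.1), np.float64(66.8)]
foot [0.50059635 0.24538395 0.028     ] tower [array([0.51256182, 0.2335807 , 0.03      ]), array([0.48098232, 0.24694377, 0.03      ])]
cap [0.48022552 0.03063232 0.172     ] wline [array([0.49476616, 0.04392918]), array([0.48180452, 0.0316082 ])]
mat [ 0.48239502 -0.28818674  0.01      ]
t 0.15 pos [0.1421 0.608  0.1919] jaw 1.341 q [ 1.162  0.528  1.434 -0.     1.181 -0.179] F [-0.9   0.23  0.53] w 0.0852
 dist 0.5097 shift [-0.3722, -0.077, -0.5634] turn [-0.0004, -0.0, -0.0021] deg 0.1
t 0.15 pos [0.1421 0.608  0.1919] jaw 1.341 q [ 1.162  0.528  1.434 -0.     1.181 -0.179] F [-0.9   0.23  0.53] w 0.0852
 dist 0.5097 shift [-0.3722, -0.077, -0.5634] turn [0.0016, 2.1963, -0.0019] deg 98.8
[[ 0.228 -0.001 -0.974]
 [ 0.974 -0.002  0.228]
 [-0.002 -1.     0.   ]]
```

```bash
python3 - <<'E'
from h import *
plan([.50,.245,.22],1.17)
E
```

```text
t 0.15 pos [0.1421 0.608  0.1919] jaw 1.341 q [ 1.162  0.528  1.434 -0.     1.181 -0.179] F [-0.9   0.23  0.53] w 0.0852
 dist 0.5105 shift [-0.3626, -0.037, -0.5749] turn [-0.0002, 0.2177, -0.0021] deg 9.8
```

Emit:
{"fn": "move_arm", "kwargs": {
  "steps": [
    [[-1,-0.05,-0.037,-0.08,0,0.05,0],[-1,-0.12,-0.037,-0.19,0,0.1,0],[-1,-0.18,-0.037,-0.285,0,0.15,0],[-1,-0.225,-0.037,-0.36,0,0.218,0],[-1,-0.27,-0.037,-0.43,0,0.218,0],[-1,-0.315,-0.037,-0.5,0,0.218,0],[-1,-0.345,-0.037,-0.55,0,0.218,0],[-1,-0.363,-0.037,-0.575,0,0.218,0],[-1,-0.363,-0.037,-0.575,0,0.218,0],[-1,-0.363,-0.037,-0.575,0,0.218,0]]
  ],
  "grip_force": 40
}}

```text
time_s: 1.4
tool_pos: [0.4999, 0.2442, 0.2196]
eef_rot: [0.59, -0.59, -0.389, 0.391]
contact_force: [0.2, 0.4, -0.3]
grip_width: 0.0852
```

```bash
python3 - <<'E'
from h import *
s=snap('wrist','w1'); print(s['origin'],s['mtx'][0,2])
print(proj(s,[.5,.245,.05],True),proj(s,robot.get_state()['tool_pos'],True))
plan([.5,.245,.22],1.17)
cv2.imwrite('pics/w1b.png',cv2.resize(s['color'][:,:,::-1],None,fx=1.4,fy=1.4,interpolation=cv2.INTER_CUBIC))
E
```

```text
[0.44232697 0.27051995 0.4013237 ] 273.91009872179654
(np.float64(273.8959469975395), np.float64(181.9751349260609)) (np.float64(272.6783892994553), np.float64(231.25615239334317))
t 1.45 pos [0.499  0.2451 0.2196] jaw 1.1695 q [ 2.560e-01  4.040e-01  1.574e+00 -1.000e-03  1.166e+00 -9.130e-01] F [-0.16  0.7  -0.34] w 0.0854
 dist 0.0011 shift [0.0004, -0.0005, -0.0013] turn [-0.0024, -0.0007, -0.0027] deg 0.2
```

View pics/w1b.png

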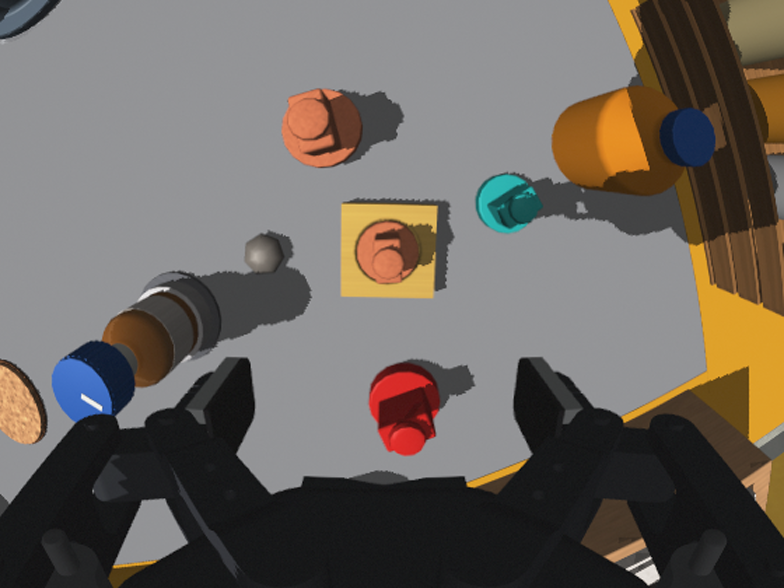

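The wrist view shows the casting at (387,252) in the scaled picture, centred in the square mould, with the red and larger castings well apart. Now I refine the foot centre and tower angle.

```bash
python3 - <<'E'
from h import *
s=load('w1');im=s['color']
h=cv2.cvtColor(im,cv2.COLOR_RGB2HSV)
m=np.zeros(h.shape[:2],np.uint8);m[150:205,250:305]=cv2.inRange(h,(0,60,40),(14,255,255))[150:205,250:305]
c=max(cv2.findContours(m,0,cv2.CHAIN_APPROX_NONE)[0],key=cv2.contourArea)[:,0]
P=np.array([onz(s,u,v,.028,True)[:2] for u,v in c]);(cx,r)=cv2.minEnclosingCircle(P.astype(np.float32)*1000)
print('foot',cx,r)
# mould square
b=np.zeros(h.shape[:2],np.uint8);b[135:220,235:320]=cv2.inRange(h,(15,60,90),(32,255,255))[135:220,235:320]
c=max(cv2.findContours(b,0,cv2.CHAIN_APPROX_NONE)[0],key=cv2.contourArea)[:,0]
P=np.array([onz(s,u,v,.022,True)[:2] for u,v in c]);print('mould',cv2.minAreaRect(P.astype(np.float32)*1000))
a=cv2.resize(im[150:210,245:305,::-1],None,fx=9,fy=9,interpolation=cv2.INTER_CUBIC);cv2.imwrite('pics/crop2.png',a)
E
```

```text
foot (502.88690185546875, 246.89956665039062) 27.13509178161621
mould ((502.9710388183594, 247.90786743164062), (81.15458679199219, 81.00070190429688), 65.69910430908203)
```

View pics/crop2.png

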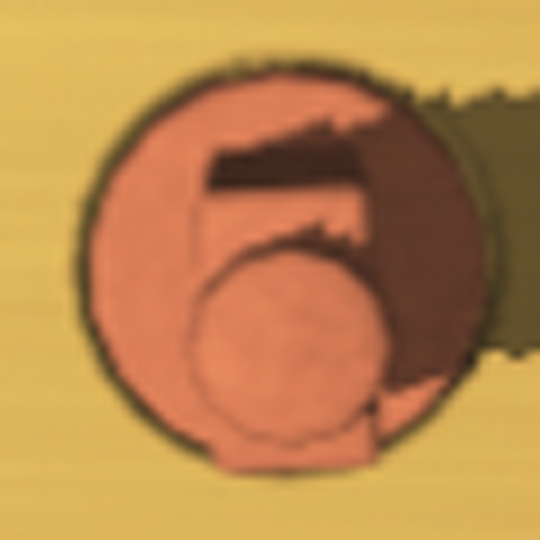

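```bash
python3 - <<'E'
from h import *
s=load('w1')
q=[onz(s,(x+.5)/9-.5+245,(y+.5)/9-.5+150,.068,True) for x,y in [(200,188),(362,185),(378,464),(218,470)]]
for i in range(4): d=q[i]-q[i-1]; print(np.round(q[i][:2],4),np.linalg.norm(d).round(4),np.degrees(np.arctan2(d[1],d[0])).round(1))
print(np.mean(q,0))
plan([.502,.2465,.10],np.radians(64.5)); plan([.502,.2465,.034],np.radians(64.5))
E
```

```text
[0.483  0.2443] 0.0334 160.2
[0.49   0.2616] 0.0186 68.0
[0.5211 0.2505] 0.033 -19.5
[0.5144 0.233 ] 0.0188 -110.9
[0.50213009 0.24735484 0.068     ]
t 1.45 pos [0.499  0.2451 0.2196] jaw 1.1695 q [ 2.560e-01  4.040e-01  1.574e+00 -1.000e-03  1.166e+00 -9.130e-01] F [-0.16  0.7  -0.34] w 0.0854
 dist 0.1197 shift [0.0036, 0.1595, -0.0033] turn [-0.0023, 0.0557, -0.0027] deg 2.5
t 1.45 pos [0.499  0.2451 0.2196] jaw 1.1695 q [ 2.560e-01  4.040e-01  1.574e+00 -1.000e-03  1.166e+00 -9.130e-01] F [-0.16  0.7  -0.34] w 0.0854
 dist 0.1857 shift [0.0038, 0.2475, -0.0035] turn [-0.0023, 0.0557, -0.0027] deg 2.5
```

Emit:
{"fn": "move_arm", "kwargs": {
  "steps": [
    [[-1,0.0045,0.08,-0.0035,0,-0.055,0],[-1,0.0045,0.15,-0.0035,0,-0.055,0],[-1,0.0045,0.2,-0.0035,0,-0.055,0],[-1,0.0045,0.235,-0.0035,0,-0.055,0],[-1,0.0045,0.247,-0.0035,0,-0.055,0],[-1,0.0045,0.247,-0.0035,0,-0.055,0],[0.3,0.0045,0.247,-0.0035,0,-0.055,0],[1,0.0045,0.247,-0.0035,0,-0.055,0],[1,0.0045,0.247,-0.0035,0,-0.055,0],[1,0.0045,0.247,-0.0035,0,-0.055,0],[1,0.0045,0.247,-0.0035,0,-0.055,0],[1,0.0045,0.247,-0.0035,0,-0.055,0]]
  ],
  "grip_force": 30
}}

```text
time_s: 2.95
tool_pos: [0.5026, 0.2468, 0.035]
eef_rot: [-0.581, 0.581, 0.402, -0.404]
contact_force: [-1.1, -1.4, 5.9]
grip_width: 0.0216
```

Emit:
{"fn": "move_arm", "kwargs": {
  "steps": [
    [[1,0,-0.012,0,0,0,0],[1,0,-0.03,0,0,0,0],[1,0,-0.06,0,0,0,0],[1,0,-0.1,0,0,0,0],[1,0,-0.15,0,0,0,0],[1,0,-0.21,0,0,0,0],[1,0,-0.27,0,0,0,0],[1,0,-0.32,0,0,0,0],[1,0,-0.32,0,0,0,0],[1,0,-0.32,0,0,0,0]]
  ]
}}

```text
time_s: 4.2
tool_pos: [0.502, 0.2469, 0.2744]
eef_rot: [0.581, -0.581, -0.402, 0.404]
contact_force: [-0.7, 0.4, -1.0]
grip_width: 0.0214
```

```bash
python3 - <<'E'
from h import *
s=snap('wrist','w2');a=snap('scene','s2')
plan([.4825,-.287,.27])
print(proj(a,[.5,.247,.27]))
cv2.imwrite('pics/w2b.png',np.hstack([s['color'][150:330,180:380,::-1],cv2.resize(a['color'][100:220,280:420,::-1],(210,180),interpolation=cv2.INTER_CUBIC)]))
# mat centre, from both views
for n,z,roi in (('scene0',.01,(190,170,235,210)),('top0',.01,(355,210,425,270))):
    t=load(n);x0,y0,x1,y1=roi;h=cv2.cvtColor(t['color'],cv2.COLOR_RGB2HSV)[y0:y1,x0:x1];m=cv2.inRange(h,(3,60,60),(22,255,255))
    c=max(cv2.findContours(m,0,cv2.CHAIN_APPROX_NONE)[0],key=cv2.contourArea)[:,0]+[x0,y0]
    P=np.array([onz(t,u,v,z)[:2] for u,v in c])*1000;print(n,cv2.minEnclosingCircle(P.astype(np.float32)))
E
```

```text
t 4.3 pos [0.5017 0.2467 0.2734] jaw 1.2125 q [ 2.580e-01  3.550e-01  1.493e+00 -1.000e-03  1.299e+00 -9.550e-01] F [-0.32 -0.74 -0.78] w 0.0214
 dist 0.5341 shift [-0.6754, 0.0062, -0.2256] turn [-0.0054, -0.0, -0.005] deg 0.3
(np.float64(366.6514697583503), np.float64(183.02845537674574))
scene0 ((487.5227966308594, -286.9615173339844), 61.91879653930664)
top0 ((482.7366943359375, -286.68487548828125), 62.13056945800781)
```

View pics/w2b.png

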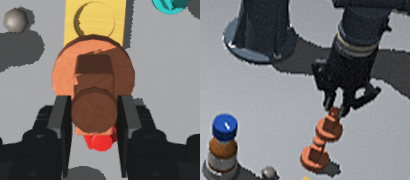

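The casting hangs upright between the pads, clear of the mould. Now I carry it over the bottle (underside about 0.25 m) to above the mat.

Emit:
{"fn": "move_arm", "kwargs": {
  "steps": [
    [[1,-0.03,0,-0.01,0,0.05,0],[1,-0.09,0,-0.03,0,0.15,0],[1,-0.16,0,-0.054,0,0.25,0],[1,-0.23,0,-0.078,0,0.35,0],[1,-0.3,0,-0.101,0,0.45,0],[1,-0.37,0,-0.125,0,0.55,0],[1,-0.44,0,-0.149,0,0.65,0],[1,-0.51,0,-0.172,0,0.75,0],[1,-0.575,0,-0.194,0,0.85,0],[1,-0.63,0,-0.213,0,0.9,0],[1,-0.66,0,-0.223,0,0.9,0],[1,-0.6745,0,-0.228,0,0.9,0]]
  ]
}}

```text
time_s: 5.8
tool_pos: [0.484, -0.2873, 0.2735]
eef_rot: [0.685, -0.684, -0.174, 0.179]
contact_force: [0.0, -0.0, -0.3]
grip_width: 0.0214
```

```bash
python3 - <<'E'
from h import *
s=snap('wrist','w3')
h=cv2.cvtColor(s['color'],cv2.COLOR_RGB2HSV)
plan([.485,-.287,.035+.001]);print(proj(s,[.485,-.287,.01],True),proj(s,[.485,-.347,.01],True))
cv2.imwrite('pics/w3.png',s['color'][:,:,::-1])
E
```

```text
t 5.85 pos [ 0.4842 -0.2882  0.2738] jaw 0.5053 q [-0.732  0.361  1.483 -0.006  1.302 -1.235] F [ 1.03 -0.99 -1.08] w 0.0212
 dist 0.2378 shift [0.0037, 0.317, 0.0004] turn [-0.002, -0.0, -0.0082] deg 0.4
(np.float64(274.6047388315321), np.float64(171.42769228771917)) (np.float64(254.12543028395405), np.float64(208.17899741709002))
```

View pics/w3.png

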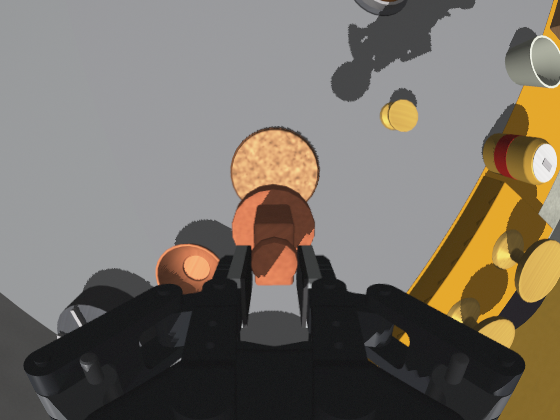

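The mat centre at about (275,170) agrees with the predicted (274.6,171.4), so I lower the casting.

Emit:
{"fn": "move_arm", "kwargs": {
  "steps": [
    [[1,0.001,0.05,0,0,0,0],[1,0.0015,0.12,0,0,0,0],[1,0.0015,0.19,0,0,0,0],[1,0.0015,0.25,0,0,0,0],[1,0.0015,0.285,0,0,0,0],[1,0.0015,0.3,0,0,0,0],[1,0.0015,0.307,0,0,0,0],[1,0.0015,0.312,0,0,0,0],[1,0.0015,0.316,0,0,0,0],[1,0.0015,0.316,0,0,0,0],[1,0.0015,0.316,0,0,0,0]]
  ]
}}

```text
time_s: 7.22
tool_pos: [0.4839, -0.2883, 0.0372]
eef_rot: [-0.684, 0.685, 0.175, -0.179]
contact_force: [-0.4, -0.1, -0.9]
grip_width: 0.0216
```

```bash
python3 - <<'E'
from h import *
plan([.485,-.287,.035])
E
```

```text
t 7.225 pos [ 0.4839 -0.2883  0.0372] jaw 0.5051 q [-0.732  0.671  1.708 -0.008  0.765 -1.232] F [-0.45 -0.07 -0.9 ] w 0.0216
 dist 0.0028 shift [0.0022, 0.0029, 0.0008] turn [-0.001, -0.0, -0.0078] deg 0.4
```

No contact yet; I go down slowly, a few mm.

Emit:
{"fn": "move_arm", "kwargs": {
  "steps": [
    [[1,0,0.0015,0,0,0,0],[1,0,0.003,0,0,0,0],[1,0,0.0035,0,0,0,0],[1,0,0.0035,0,0,0,0]]
  ]
}}

```text
time_s: 7.72
tool_pos: [0.484, -0.2887, 0.0352]
eef_rot: [-0.684, 0.685, 0.175, -0.179]
contact_force: [-1.4, -0.2, 5.4]
grip_width: 0.0214
```

Emit:
{"fn": "move_arm", "kwargs": {
  "steps": [
    [[0.3,0,0,0,0,0,0],[-0.2,0,0,0,0,0,0],[-0.6,0,0,0,0,0,0],[-1,0,0,0,0,0,0],[-1,0,0,0,0,0,0],[-1,0,0,0,0,0,0]]
  ]
}}

```text
time_s: 8.48
tool_pos: [0.484, -0.2888, 0.0351]
eef_rot: [-0.684, 0.685, 0.175, -0.179]
contact_force: [0.3, -0.3, 0.2]
grip_width: 0.0853
```

Emit:
{"fn": "move_arm", "kwargs": {
  "steps": [
    [[-1,0,-0.02,0,0,0,0],[-1,0,-0.06,0,0,0,0],[-1,0,-0.13,0,0,0,0],[-1,0,-0.2,0,0,0,0],[-1,0,-0.27,0,0,0,0],[-1,0,-0.33,0,0,0,0],[-1,0,-0.33,0,0,0,0]]
  ]
}}

```text
time_s: 9.35
tool_pos: [0.4874, -0.2897, 0.2883]
eef_rot: [-0.681, 0.689, 0.177, -0.177]
contact_force: [0.3, -0.2, -0.6]
grip_width: 0.0856
```

```bash
python3 - <<'E'
from h import *
s=snap('wrist','w4');a=snap('scene','s4')
plan([.482,.031,.27]);plan([.482,.031,.27],.35)
cv2.imwrite('pics/w4b.png',np.hstack([cv2.resize(s['color'][100:260,200:360,::-1],(320,320)),cv2.resize(a['color'][150:230,180:260,::-1],(320,320),interpolation=cv2.INTER_CUBIC)]))
# cap estimates
for n,roi in (('scene0',(280,170,315,205)),('top0',(250,215,300,265))):
    t=load(n);x0,y0,x1,y1=roi;h=cv2.cvtColor(t['color'],cv2.COLOR_RGB2HSV)[y0:y1,x0:x1];m=cv2.inRange(h,(100,120,30),(128,255,255))
    c=max(cv2.findContours(m,0,cv2.CHAIN_APPROX_NONE)[0],key=cv2.contourArea)[:,0]+[x0,y0];print(n,cv2.boundingRect(c),cv2.minEnclosingCircle(c))
# cap: centroid triangulated
o1,d1=ray(load('top0'),271.6,237.9);o2,d2=ray(load('scene0'),295.8,182.4)
k=np.linalg.lstsq(np.stack([d1,-d2],1),o2-o1,rcond=None)[0];print(o1+k[0]*d1,o2+k[1]*d2)
E
```

```text
t 9.45 pos [ 0.4851 -0.2877  0.2836] jaw 0.5053 q [-0.73   0.351  1.47  -0.006  1.321 -1.234] F [-0.32 -0.14  0.52] w 0.0857
 dist 0.319 shift [0.2022, 0.0164, 0.3738] turn [0.0018, 0.0, -0.0073] deg 0.3
t 9.45 pos [ 0.4851 -0.2877  0.2836] jaw 0.5053 q [-0.73   0.351  1.47  -0.006  1.321 -1.234] F [-0.32 -0.14  0.52] w 0.0857
 dist 0.319 shift [0.2022, 0.0164, 0.3738] turn [0.0023, 0.1978, -0.0072] deg 8.9
scene0 (289, 176, 16, 18) ((296.0, 184.5), 9.013978004455566)
top0 (260, 227, 24, 24) ((271.3389892578125, 238.20338439941406), 12.093108177185059)
[0.48093719 0.03076512 0.1671022 ] [0.48145058 0.02850606 0.16711555]
```

View pics/w4b.png

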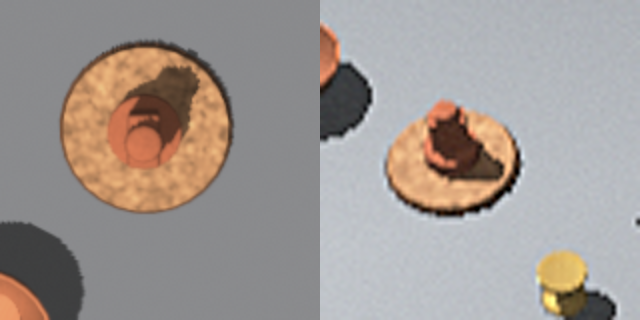

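The casting stands upright and centred on the mat, released. Next I go above the bottle cap.

Emit:
{"fn": "move_arm", "kwargs": {
  "steps": [
    [[-1,0.02,0.016,0.037,0,0.05,0],[-1,0.05,0.016,0.092,0,0.1,0],[-1,0.082,0.016,0.152,0,0.15,0],[-1,0.114,0.016,0.211,0,0.2,0],[-1,0.146,0.016,0.27,0,0.2,0],[-1,0.175,0.016,0.324,0,0.2,0],[-1,0.195,0.016,0.36,0,0.2,0],[-1,0.202,0.016,0.374,0,0.2,0],[-1,0.202,0.016,0.374,0,0.2,0]]
  ]
}}

```text
time_s: 10.58
tool_pos: [0.4812, 0.0312, 0.2695]
eef_rot: [-0.695, 0.697, 0.12, -0.125]
contact_force: [0.7, 0.5, -0.2]
grip_width: 0.0853
```

```bash
python3 - <<'E'
from h import *
s=snap('wrist','w5');im=s['color'];h=cv2.cvtColor(im,cv2.COLOR_RGB2HSV)
print(proj(s,[.481,.03,.174],True))
m=cv2.inRange(h,(100,120,40),(128,255,255));n,_,st,c=cv2.connectedComponentsWithStats(m);print([(c[i].round(1),st[i]) for i in range(1,n) if st[i][4]>100])
plan([.482,.031,.27])
cv2.imwrite('pics/w5b.png',cv2.resize(im[80:280,180:380,::-1],None,fx=3,fy=3,interpolation=cv2.INTER_CUBIC))
E
```

```text
(np.float64(271.99867948862254), np.float64(199.50480857727476))
[(array([274.2, 197. ]), array([ 245,  165,   60,   63, 2826], dtype=int32))]
t 10.625 pos [0.4815 0.0305 0.2697] jaw 0.3483 q [-0.165  0.243  1.673 -0.006  1.231 -0.512] F [ 0.85 -0.26  0.4 ] w 0.0855
 dist 0.0008 shift [0.0009, -0.0004, 0.0005] turn [0.0028, 0.0, -0.0088] deg 0.4
```

View pics/w5b.png

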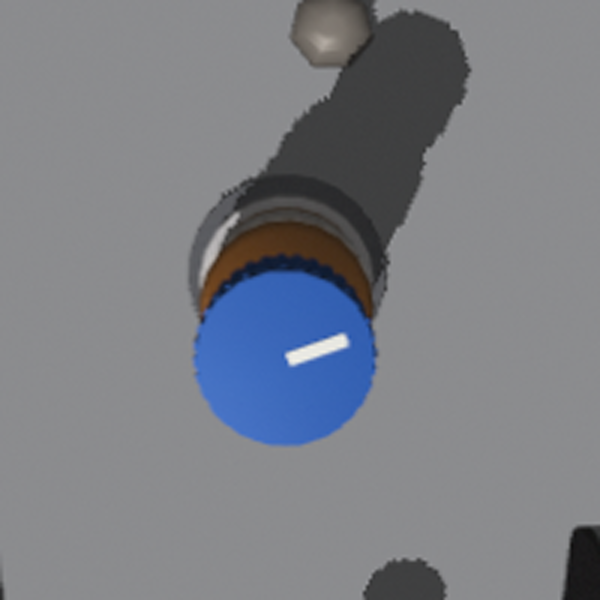

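The wrist crop shows the cap's top disc centred at crop (285.5,357), radius about 90, i.e. image (274.8,198.7).

```bash
python3 - <<'E'
from h import *
s=load('w5')
f=lambda x,y:onz(s,(x+.5)/3-.5+180,(y+.5)/3-.5+80,.174,True)
c=f(285.5,357);print(c,[np.linalg.norm(f(*q)-c).round(4) for q in [(195,355),(376,355),(285,446),(285,268)]])
d=f(347,340)-f(289,360);print('line yaw',np.degrees(np.arctan2(d[1],d[0])))
for z in (.136,):plan([*c[:2],z],.3483)
E
```

```text
[0.48307323 0.03156259 0.174     ] [np.float64(0.0265), np.float64(0.0265), np.float64(0.0274), np.float64(0.0262)]
line yaw 39.67149323931365
t 10.625 pos [0.4815 0.0305 0.2697] jaw 0.3483 q [-0.165  0.243  1.673 -0.006  1.231 -0.512] F [ 0.85 -0.26  0.4 ] w 0.0855
 dist 0.1337 shift [0.0037, 0.1783, 0.0011] turn [0.0028, -0.0, -0.0088] deg 0.4
```

Emit:
{"fn": "move_arm", "kwargs": {
  "steps": [
    [[-1,0.0032,0.06,0.0008,0,0,-0.008],[-1,0.0032,0.11,0.0008,0,0,-0.008],[-1,0.0032,0.15,0.0008,0,0,-0.008],[-1,0.0032,0.172,0.0008,0,0,-0.008],[-1,0.0032,0.178,0.0008,0,0,-0.008],[-1,0.0032,0.178,0.0008,0,0,-0.008],[0,0.0032,0.178,0.0008,0,0,-0.008],[1,0.0032,0.178,0.0008,0,0,-0.008],[1,0.0032,0.178,0.0008,0,0,-0.008],[1,0.0032,0.178,0.0008,0,0,-0.008],[1,0.0032,0.178,0.0008,0,0,-0.008]]
  ],
  "grip_force": 70
}}

```text
time_s: 12.0
tool_pos: [0.4828, 0.0313, 0.1363]
eef_rot: [-0.696, 0.697, 0.123, -0.123]
contact_force: [-0.7, 0.5, -0.6]
grip_width: -0.0001
```

```bash
python3 - <<'E'
from h import *
plan([.4825,.0313,.1285])
E
```

```text
t 12.0 pos [0.4828 0.0313 0.1363] jaw 0.3485 q [-0.165  0.425  1.839 -0.003  0.876 -0.512] F [-0.72  0.53 -0.61] w -0.0001
 dist 0.0078 shift [-0.0004, 0.0104, 0.0002] turn [0.0029, 0.0, -0.0007] deg 0.1
```

The fingers read fully shut, which is not expected, so I look.

```bash
python3 - <<'E'
from h import *
s=snap('wrist','w6');a=snap('scene','s6')
print(proj(a,[.4825,.0313,.17]))
cv2.imwrite('pics/w6b.png',np.hstack([s['color'][:,90:470,::-1],cv2.resize(a['color'][130:235,250:345,::-1],(380,420),interpolation=cv2.INTER_CUBIC)]))
st=robot.get_state();print(st['time_s'],st['grip_width'],st['contact_force'],st['tool_pos'])
E
```

```text
(np.float64(296.5692014881873), np.float64(182.27673336973254))
12.1 -0.0001714225631437916 [ 0.31608749  0.11778552 -0.05906236] [0.48279744 0.03130555 0.13622119]
```

View pics/w6b.png

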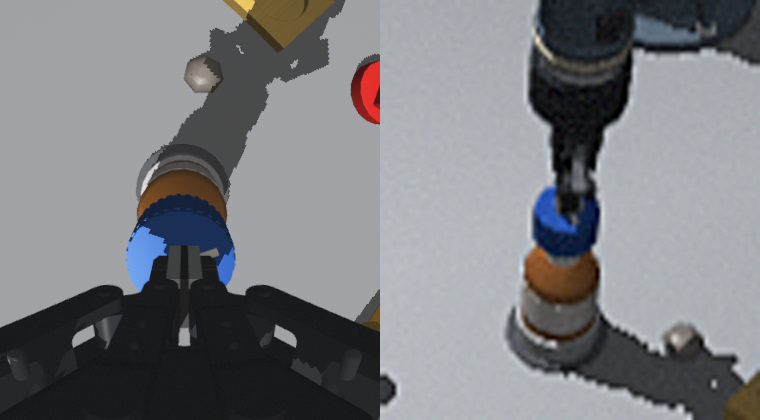

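```bash
python3 - <<'E'
from h import *
s=load('w6');a=load('s6');st=robot.get_state();M=rot(st['eef_rot']);p=st['tool_pos']
for b in (0,.01,.02,.03,.04,.05):
    q=p-M[:,1]*b; print(b,'wrist',np.round(proj(s,q,True),1),'scene',np.round(proj(a,q),1))
w=load('w1');
# w1: open tips seen at w1b (~238,358)/(530,358)
p1=np.array([.499,.2451,.2196]);x=np.array([np.cos(1.1695),np.sin(1.1695),0])
for b in (.0,.013,.03,.045): print('open tip',b,[np.round(np.array(proj(w,p1+k*x*.0427+[0,0,b],True))*1.4,1) for k in (-1,1)])
print('cap centre',proj(s,[.4825,.0313,.174],True),'rim',[np.round(proj(s,[.4825+.027*np.cos(t),.0313+.027*np.sin(t),.174],True),0) for t in np.arange(0,6.2,1.57)])
cv2.imwrite('pics/w6c.png',np.hstack([cv2.resize(s['color'][180:300,205:345,::-1],(560,480),interpolation=cv2.INTER_CUBIC)]))
E
```

```text
0 wrist [270.6 235.4] scene [296.  188.9]
0.01 wrist [270.4 241.4] scene [296.2 187. ]
0.02 wrist [270.2 248. ] scene [296.3 185. ]
0.03 wrist [270.  255.3] scene [296.5 183.1]
0.04 wrist [269.8 263.5] scene [296.7 181.1]
0.05 wrist [269.5 272.8] scene [296.9 179.1]
open tip 0.0 [array([282.3, 323.4]), array([481.6, 323.2])]
open tip 0.013 [array([275.5, 333.8]), array([488.1, 333.6])]
open tip 0.03 [array([265.2, 349.6]), array([497.9, 349.4])]
open tip 0.045 [array([254.6, 366.1]), array([508., 366.])]
cap centre (np.float64(269.1851458833283), np.float64(261.6091191619139)) rim [array([320., 278.]), array([289., 211.]), array([216., 243.]), array([252., 306.])]
```

View pics/w6c.png

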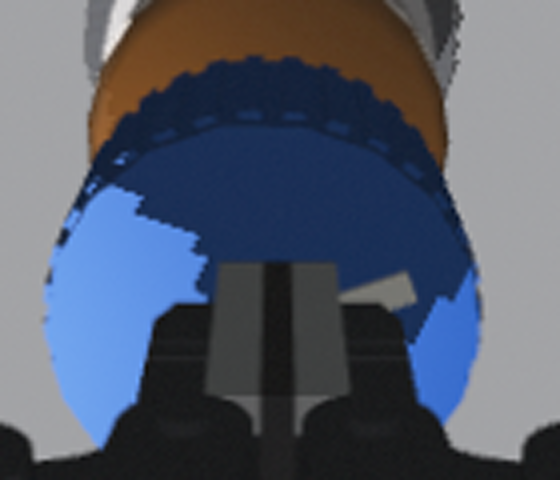

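This crop shows the shut pad tips at (218–338, 263), drawn over the cap's top face. So the fingers closed just above the cap, and their real tips are well behind the reported TCP. I work out the offset from the pad edge's row, here and in w1.

```bash
python3 - <<'E'
from h import *
from scipy.optimize import brentq
s=load('w6');st=robot.get_state();M=rot(st['eef_rot']);p=st['tool_pos']
cd=np.sign(M[:,2]@(s['origin']-p));e=M[:,2]*cd*.011
for off in (0,1): print('shut b',brentq(lambda b:proj(s,p-M[:,1]*b+off*e,True)[1]-245.6,-.05,.12))
w=load('w1');p1=np.array([.499,.2451,.2196]);x=np.array([np.cos(1.1695),np.sin(1.1695),0]);z=np.cross(x,[0,0,-1]);e=z*np.sign(z@(w['origin']-p1))*.011
for off in (0,1): print('open b',brentq(lambda b:proj(w,p1+x*.0427+[0,0,b]+off*e,True)[1]-357/1.4,-.05,.12), [np.round(np.array(proj(w,p1+x*.0427+[0,0,b]+off*e,True))*1.4) for b in (.04,.05,.06)])
# scale check: camera height from mould-side 80 mm vs w1; camera to TCP
print('cam minus tcp (tool axes)',M.T@(s['origin']-p))
plan([.4825,.0313,.18])
E
```

```text
shut b 0.01653926331857695
shut b 0.04446996079494462
open b 0.03718852459362848 [array([504., 360.]), array([512., 372.]), array([520., 386.])]
open b 0.06332389076839154 [array([507., 330.]), array([515., 341.]), array([524., 353.])]
cam minus tcp (tool axes) [ 0.00213318 -0.18169454  0.06504522]
t 12.1 pos [0.4828 0.0313 0.1362] jaw 0.3486 q [-0.165  0.426  1.839 -0.003  0.876 -0.512] F [ 0.32  0.12 -0.06] w -0.0002
 dist 0.0438 shift [-0.0004, -0.0584, -0.0] turn [0.0029, 0.0, -0.0008] deg 0.1
```

```bash
python3 - <<'E'
from h import *
from scipy.optimize import brentq
w=load('w1');p1=np.array([.499,.2451,.2196]);x=np.array([np.cos(1.1695),np.sin(1.1695),0]);z=np.cross(x,[0,0,-1]);u=z*np.sign(z@(w['origin']-p1))
for off in (.03,.038,.0425): print('body b',off,[ (b,np.round(np.array(proj(w,p1+u*off+[0,0,b],True))*1.4)) for b in (.06,.073,.09,.11)])
im=w['color'].astype(int).sum(2);print('dark from row',[(c,int(np.argmax(im[240:,c]<110))+240) for c in (225,240,255,272,290,305,320)])
E
```

```text
body b 0.03 [(0.06, array([380., 291.])), (0.073, array([380., 305.])), (0.09, array([379., 327.])), (0.11, array([378., 365.]))]
body b 0.038 [(0.06, array([380., 263.])), (0.073, array([380., 273.])), (0.09, array([379., 291.])), (0.11, array([377., 321.]))]
body b 0.0425 [(0.06, array([380., 247.])), (0.073, array([379., 255.])), (0.09, array([379., 270.])), (0.11, array([377., 295.]))]
dark from row [(225, 341), (240, 342), (255, 343), (272, 346), (290, 260), (305, 266), (320, 341)]
```

Emit:
{"fn": "move_arm", "kwargs": {
  "steps": [
    [[1,0,-0.03,0,0,0,0],[0,0,-0.06,0,0,0,0],[-1,0,-0.06,0,0,0,0],[-1,0,-0.06,0,0,0,0],[-1,0,-0.06,0,0,0,0],[-1,0,-0.06,0,0,0,0]]
  ]
}}

```text
time_s: 12.85
tool_pos: [0.4823, 0.0315, 0.1804]
eef_rot: [-0.696, 0.697, 0.122, -0.123]
contact_force: [0.3, 0.4, 0.6]
grip_width: 0.0852
```

The body edge in w1 also sits far behind its nominal place, so the whole gripper is about 40 mm back from the reported TCP. I lower to a reported z of about 0.102 (true tips about 0.14) and close.

Emit:
{"fn": "move_arm", "kwargs": {
  "steps": [
    [[-1,0.0003,0.04,0,0,0,0],[-1,0.0003,0.06,0,0,0,0],[-1,0.0003,0.075,0,0,0,0],[-1,0.0003,0.085,0,0,0,0],[-1,0.0003,0.095,0,0,0,0],[-1,0.0003,0.1045,0,0,0,0],[-1,0.0003,0.1045,0,0,0,0]]
  ]
}}

```text
time_s: 13.72
tool_pos: [0.4821, 0.0314, 0.1017]
eef_rot: [-0.696, 0.697, 0.122, -0.123]
contact_force: [-0.4, 0.1, -0.2]
grip_width: 0.0855
```

Emit:
{"fn": "move_arm", "kwargs": {
  "steps": [
    [[0,0,0,0,0,0,0],[1,0,0,0,0,0,0],[1,0,0,0,0,0,0],[1,0,0,0,0,0,0],[1,0,0,0,0,0,0],[1,0,0,0,0,0,0]]
  ],
  "grip_force": 70
}}

```text
time_s: 14.48
tool_pos: [0.4819, 0.0313, 0.1019]
eef_rot: [-0.696, 0.697, 0.122, -0.124]
contact_force: [-1.6, -0.7, 5.3]
grip_width: 0.053
```

The cap is gripped (53 mm). I press 8.5 mm.

Emit:
{"fn": "move_arm", "kwargs": {
  "steps": [
    [[1,0,0.004,0,0,0,0],[1,0,0.008,0,0,0,0],[1,0,0.0113,0,0,0,0],[1,0,0.0113,0,0,0,0],[1,0,0.0113,0,0,0,0]]
  ]
}}

```text
time_s: 15.1
tool_pos: [0.482, 0.0313, 0.0942]
eef_rot: [-0.696, 0.697, 0.122, -0.124]
contact_force: [-3.5, -0.1, 9.2]
grip_width: 0.0529
```

```bash
python3 - <<'E'
from h import *
plan([.4819,.0313,.0934])
E
```

```text
t 15.1 pos [0.482  0.0313 0.0942] jaw 0.3487 q [-0.165  0.498  1.876 -0.004  0.769 -0.511] F [-3.46 -0.1   9.18] w 0.0529
 dist 0.0008 shift [-0.0001, 0.001, 0.0] turn [0.0017, 0.0, -0.0035] deg 0.2
```

Emit:
{"fn": "move_arm", "kwargs": {
  "steps": [
    [[1,0,0.0025,0,0,0,0],[1,0,0.0025,0,0,-0.08,0],[1,0,0.0025,0,0,-0.18,0],[1,0,0.0025,0,0,-0.28,0],[1,0,0.0025,0,0,-0.38,0],[1,0,0.0025,0,0,-0.48,0],[1,0,0.0025,0,0,-0.58,0],[1,0,0.0025,0,0,-0.68,0],[1,0,0.0025,0,0,-0.76,0],[1,0,0.0025,0,0,-0.8,0],[1,0,0.0025,0,0,-0.8,0]]
  ]
}}

```text
time_s: 16.48
tool_pos: [0.4819, 0.0315, 0.0931]
eef_rot: [-0.624, 0.625, 0.331, -0.333]
contact_force: [-3.5, 0.7, 11.5]
grip_width: 0.053
```

```bash
python3 - <<'E'
from h import *
plan([.4820,.0313,.093],.3487+np.radians(70));print(robot.get_state()['moment'])
s=snap('wrist','w7');h=cv2.cvtColor(s['color'],cv2.COLOR_RGB2HSV);m=cv2.inRange(h,(0,0,170),(180,60,255))[200:300,200:350]
n,_,st,c=cv2.connectedComponentsWithStats(m);print([(c[i]+[200,200],st[i]) for i in range(1,n) if st[i][4]>8])
cv2.imwrite('pics/w7c.png',cv2.resize(s['color'][180:300,205:345,::-1],(560,480),interpolation=cv2.INTER_CUBIC))
E
```

```text
t 16.475 pos [0.4819 0.0315 0.0931] jaw 0.9772 q [-0.165  0.5    1.877 -0.003  0.766 -1.14 ] F [-3.52  0.66 11.52] w 0.053
 dist 0.0003 shift [-0.0001, 0.0001, -0.0003] turn [-0.0015, -0.7553, -0.0032] deg 34.0
[-0.08554475  0.48821863 -0.05341283]
[(array([209.09423503, 222.51108647]), array([  0,   0,  21,  50, 902], dtype=int32)), (array([226.        , 202.52173913]), array([24,  0,  6,  8, 23], dtype=int32)), (array([338.67643312, 229.27388535]), array([126,   7,  24,  43, 785], dtype=int32)), (array([282.19047619, 296.02380952]), array([78, 93,  9,  7, 42], dtype=int32))]
```

Emit:
{"fn": "move_arm", "kwargs": {
  "steps": [
    [[1,0,0.0012,0,0,-0.08,0],[1,0,0.0012,0,0,-0.18,0],[1,0,0.0012,0,0,-0.28,0],[1,0,0.0012,0,0,-0.38,0],[1,0,0.0012,0,0,-0.48,0],[1,0,0.0012,0,0,-0.58,0],[1,0,0.0012,0,0,-0.68,0],[1,0,0.0012,0,0,-0.755,0],[1,0,0.0012,0,0,-0.755,0],[1,0,0.0012,0,0,-0.755,0]]
  ]
}}

```text
time_s: 17.77
tool_pos: [0.4817, 0.0313, 0.093]
eef_rot: [0.5, -0.5, -0.499, 0.501]
contact_force: [-3.4, -0.7, 11.0]
grip_width: 0.0527
```

```bash
python3 - <<'E'
from h import *
plan([.4820,.0313,.19]);print(robot.get_state()['moment'])
a=snap('top','t8');s=snap('wrist','w8')
cv2.imwrite('pics/v8.png',np.hstack([cv2.resize(s['color'][180:320,190:350,::-1],(480,420),interpolation=cv2.INTER_CUBIC),cv2.resize(a['color'][212:262,252:290,::-1],(319,420),interpolation=cv2.INTER_CUBIC)]))
E
```

```text
t 17.775 pos [0.4817 0.0313 0.093 ] jaw 1.5708 q [-0.165  0.5    1.878 -0.004  0.765 -1.733] F [-3.43 -0.7  10.97] w 0.0527
 dist 0.097 shift [-0.0003, -0.1293, -0.0002] turn [-0.0022, -0.0, -0.0034] deg 0.2
[-0.2523095   0.54131472  0.00312973]
```

Emit:
{"fn": "move_arm", "kwargs": {
  "steps": [
    [[1,0,-0.006,0,0,0,0],[1,0,-0.012,0,0,0,0],[1,0,-0.018,0,0,0,0],[1,0,-0.024,0,0,0,0],[1,0,-0.024,0,0,0,0]]
  ]
}}

```text
time_s: 18.5
tool_pos: [0.4817, 0.0313, 0.1111]
eef_rot: [0.5, -0.5, -0.499, 0.501]
contact_force: [-0.5, -0.8, 1.2]
grip_width: 0.0531
```

Emit:
{"fn": "move_arm", "kwargs": {
  "steps": [
    [[1,0,-0.01,0,0,0,0],[1,0,-0.025,0,0,0,0],[1,0,-0.045,0,0,0,0],[1,0,-0.065,0,0,0,0],[1,0,-0.085,0,0,0,0],[1,0,-0.097,0,0,0,0],[1,0,-0.1,0,0,0,0],[1,0,-0.1,0,0,0,0],[1,0,-0.1,0,0,0,0],[1,0,-0.1,0,0,0,0]]
  ]
}}

```text
time_s: 19.75
tool_pos: [0.4816, 0.0315, 0.1856]
eef_rot: [0.5, -0.5, -0.499, 0.501]
contact_force: [-0.1, 0.3, 0.2]
grip_width: 0.0529
```

```bash
python3 - <<'E'
from h import *
st=robot.get_state();print(st['time_s'],st['tool_pos'],st['contact_force'],st['grip_width'],abs(st['joint_vel']).max())
a=snap('scene','s9');t=snap('top','t9');s=snap('wrist','w9')
cv2.imwrite('pics/v9.png',np.hstack([cv2.resize(a['color'][120:240,170:410,::-1],(560,280),interpolation=cv2.INTER_CUBIC)[:, :],cv2.resize(s['color'][160:300,205:345,::-1],(240,280)) ]))
for n,q in (('s',a),('t',t)):
    h=cv2.cvtColor(q['color'],cv2.COLOR_RGB2HSV)
    r=(260,130,340,210) if n=='s' else (235,200,310,275)
    m=cv2.inRange(h,(100,120,40),(128,255,255))[r[1]:r[3],r[0]:r[2]];k,_,sx,c=cv2.connectedComponentsWithStats(m);print(n,[(c[i]+r[:2],sx[i]) for i in range(1,k) if sx[i][4]>20])
    m=cv2.inRange(h,(0,170,90),(8,255,255))[r[1]:r[3],r[0]:r[2]];print('red px',int((m>0).sum()))
print('expect s',proj(a,[.482,.031,.237]),'t',proj(t,[.482,.031,.25]),'cast s',proj(a,[.485,-.287,.05]))
E
```

```text
19.75 [0.48155827 0.03149388 0.18563607] [-0.08676604  0.27654721  0.16164856] 0.05286061256624961 0.003579060981287317
s [(array([297.39759036, 167.95582329]), array([ 30,  28,  17,  20, 249], dtype=int32))]
red px 10
t [(array([272.51111111, 242.64444444]), array([28, 39, 18,  7, 45], dtype=int32))]
red px 0
expect s (np.float64(297.7198445379511), np.float64(168.36326617075377)) t (np.float64(270.19619662200887), np.float64(231.90802643121805)) cast s (np.float64(211.6393498927206), np.float64(182.09431172912355))
```

View pics/v9.png

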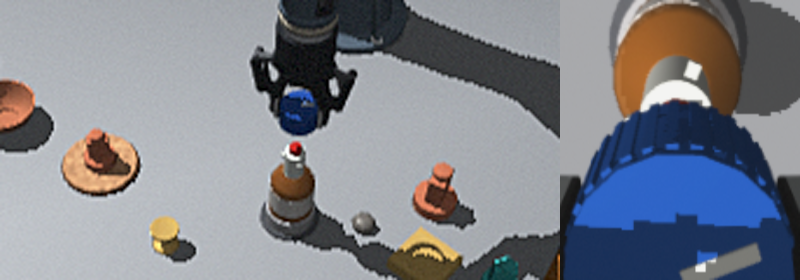

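The cap is held level in the fingers above the open bottle, with the red plunger bared at (295,148). The casting stands on the mat at (98,150). The cap's pixel (297.4,168.0) matches the (297.7,168.4) expected for cap_c at z = 0.237 m. I hand in.

```bash
python3 - <<'E'
from h import *
print(robot.hand_in()); st=robot.get_state();print(st['time_s'],st['tool_pos'],st['grip_width'])
E
```

```text
the job is handed in; nothing more can be done
None
the job is handed in; nothing more can be done
```

The job is handed in at about 20 s of the 64 s allowed; the hand-in gives no verdict.

**What I did:**
- I lifted the smaller terracotta casting straight out of the mould and stood it on the cork mat.
- I pressed the blue cap about 9 mm (11 N), turned it 70° anticlockwise while pressed, and lifted it about 8 cm above the bottle.

**Last checks:**
- **Cap:** the last picture shows it level in the fingers with the red plunger bared below. It was held at 53 mm opening with the arm at rest and almost no outside force. In the scene view it was within 0.5 px of where a cap centred at 0.237 m should appear.
- **Casting:** it stands upright and released near the mat's centre.
- **Other things on the table:** the bowl, lamp, stone and larger casting look undisturbed in the last picture. I did not measure any bystander, and did not check the can, cup and flask after the start.

**What failed or disagreed:**
- **First cap grasp:** it closed on nothing, just above the cap. The pictures put the real fingertips about 40 mm behind the reported TCP, so I regripped 35 mm lower and that worked.
- **Casting grip:** for the same reason it was higher than I planned, near the casting's top.
- **Top view at the end:** the gripper mostly hid the cap, so that view did not confirm its position.

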